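# Close and lock the shielded sample chamber

## Robot

A 6-joint arm with a two-finger parallel gripper is mounted at the origin on a cart in front of the work surface, level with it; the furniture and walls round the work are solid. World frame = base frame: x ahead of the robot, y to its left, z up, the work surface at z = 0. Lengths are in m, angles in rad, forces in N, time in s.
With the tool pointing down it reaches from about 0.425 to 0.95 m from the base axis. Payload 14.7 kg.
Tool frame: the origin (TCP) lies at the very end of the fingers, on their centre line; the grasp point (between the pads) lies 19 mm behind it; z points along the fingers, y is the line along which they close (so a half turn about z gives the same grasp; the last joint's range is limited). The gripper opens to 85 mm and grips with 20 to 120 N. Pads are 22 mm wide; open, the fingers measure 114 mm over their backs; the gripper's body (76 mm by 85 mm) begins 54 mm behind the grasp point. The pads swing forward as they close: fully open they stand 13 mm farther back than shut.
Start: joints at [-1.231, 0.48, 1.596, -0, 1.065, -0.047], TCP at [0.245, -0.602, 0.231] pointing down, gripper open.
Joint ranges: [-2.75, 2.75], [-0.82, 2.05], [0.23, 2.67], [-1.56, 4.7], [0.09, 2.69], [-2.92, 2.92]. Speed limits (rad/s): [1.89, 1.89, 2.39, 3.01, 3.01, 3.01].

## Interface

Orientations are given as [roll, pitch, yaw] about the fixed x, y, z axes, in that order (R = Rz(yaw) Ry(pitch) Rx(roll)).
In Python, from station import observe, optics, order, finder gives the robot as it stands.
- The arm moves only by the shell command python3 -m jog 'ROWS' [FORCE]. ROWS is text: rows parted by semicolons, each of 7 numbers parted by spaces: the shift along the tool's x, y, z in cm, then the turn, a rotation vector about the tool's x, y, z in degrees, then the opening, from 0 (shut) to 1 (fully open). A call has 1 to 20 rows; each row shifts and turns the commanded pose from where the row before left it, along the tool's axes as they then stand; what a row does not reach is not made up. A row lasts 1/12 s, in which the tool goes at most 41.7 mm and 7.16 degrees, less where a joint would pass 70% of its speed; a pose out of reach is approached as far as the arm can. A call with a gripper value outside its range is refused whole. The fingers move at their own pace and stop on an object; FORCE is the grip in N (left out, the last holds). Time passes only in rows, so rows that do not move let the fingers close. It gives the time, the measured TCP pose, the force, the opening and the grip force at its end, in the units of the state.
- observe(): the state, without advancing time (a new reading comes with each control period).
- optics.read_camera(name): name is "scene" or "top" or "wrist"; returns a dict with "frame" (400x640x3 uint8, red, green, blue), "fx", "fy", "cx", "cy" (pixels), "dist" ([k1, k2, p1, p2, k3] as OpenCV has them; the pictures are not rectified), "origin" and "rotation" of the camera in the world. Camera axes: x right, y down, z forward; pixel columns grow to the right and rows downward; lengths in m; the calibration is good to about 2 mm. A picture is of the moment at which its call begins. There is no depth.
- order.close_job(): hands the job in; it is judged then, once.
Trained networks look in a picture, given as the dict that the camera call returned (one of the last four; its "shot" number tells which), for a name from the list of things; names that differ only in an ending like _2 or _b are one class to them, and where a whole thing is asked for, a point or a joint stands for the part that bears it (a point fixed in the world has none). Each returns a list of dicts, best first, with "p" (0 to 1); they miss things now and then, are a little off and sometimes report something else, mostly with a low value. They report only what shows in the picture. A call takes as long as a camera call. They do not tell look-alikes from the thing itself.
- finder.regions_of(target, picture): "region" (400x640 bool, what is visible of it) and "extent" ([left, top, right, bottom] in pixels, round what is visible of it).
The state is a dict: "time": time; "joints": joint angles; "qd": joint speeds; "effort": joint torques, N m; "tcp_pos": TCP position; "eef_rot": TCP orientation; "ft_force": force on the tool from outside, world axes, zero at the start; "torque": the same for the moment, N m; "grip_width": opening from 0.0 (shut) to 1.0 (fully open); "grasp_force": force on a finger pad.
Only numpy, scipy, OpenCV 4.12 (cv2) and the standard library are available. Lean on these libraries where they do the work, as an engineer would, in place of code of your own. Each camera call takes 0.05 s, during which the arm holds its last target. There are 200 camera calls.

## Task

A pressed sample pellet lies in its seat in the open drawer of the small shielded measuring chamber. Make the chamber ready to measure by pushing with the fingertips only, picking nothing up: first fold the raised hold-down frame down flat over the pellet, then push the drawer fully home, then slide the locking bolt on top of the chamber all the way across so that it locks the drawer. Leave the pellet in its seat and do not disturb the jar, the vial or the timer standing round the chamber.

Things in the scene. Friction and masses are not known exactly. Their poses are not given: they have to be found in the camera images.
- chamber: Grey metal box, 130 x 130 mm, 84 mm high, fixed. Origin: centre of its footprint on the worktop. +x points from its front to its back, z up, so +y is its left side seen from the front. Front face at x = -65 mm, the drawer's mouth in it 92 mm wide, its upper edge 58 mm up. A round detector head, 62 mm wide, stands on top at x = +26 mm, y = 0, up to 126 mm above the worktop.
- drawer (a joint): How far the drawer stands out of the chamber's front, in m: 0 = fully home, 0.09 = fully out (as it starts). Slides along the chamber's x with about 2 N of friction and stays where left.
- drawer_knob (a point): Centre of the outer face of the black round knob (22 mm wide, 25 mm long) amid the drawer's front plate, 56 mm above the worktop; push along the chamber's +x. The plate is 104 mm wide, 12 to 78 mm above the worktop, 10 mm thick. On it at chamber y = -20 mm stands a keeper for the bolt (inverted U, 18 mm wide, up to 106 mm above the worktop) that reaches 20 mm behind the plate.
- frame (a joint): Angle of the hold-down frame in rad: 0 = flat over the pellet, 1.57 = upright, 2.0 = leaning right back. A stiff hinge (0.03 N m): it stays at any angle. Raised by more than about 0.1 rad the frame does not pass the chamber's mouth and stops the drawer.
- frame_hinge (a point): Middle of the frame's hinge (along the chamber's x), 49 mm above the worktop, at the tray's -y side. The frame is a steel plate, 62 mm along x by 69 mm, 3 mm thick, with a 28 mm round window; flat, it reaches from the hinge to +y. Close it by pushing its -y face over to +y and down. With the drawer out the keeper is 35 mm away along -x, the chamber 35 mm along +x.
- frame_edge (a point): Point 68 mm from the hinge at the middle of the frame's free edge; a tab 16 mm wide stands 10 mm farther out.
- bolt (a joint): How far the locking bolt is shot, in m: 0 = withdrawn, 0.036 = fully across, through the drawer's keeper into the far guide. Slides along the chamber's -y with about 1 N of friction and stays where left. It passes the keeper only with the drawer home; shot early, it stops the drawer.
- bolt_knob (a point): Centre of the black ball (14 mm wide) on the bolt's upright stalk (9 mm thick), 109 mm above the worktop, at chamber x = -57 mm and, withdrawn, y = +52 mm. The bolt's plate under it lies 86 mm above the worktop. Push the +y side of ball and stalk along the chamber's -y.
- seat (a point): Centre of the floor of the pellet's seat in the drawer's tray: a round pocket 52 mm wide and 10 mm deep, its floor 32 mm above the worktop.
- pellet: Sample pellet in a flanged grey holder, 50 mm wide, 13 mm high, loose in the seat, moves with the drawer. Origin: centre of its underside.
- jar: Screw-cap jar, 48 mm wide, 66 mm high, a bystander. Origin: centre of its underside.
- bench_timer: White bench timer, 58 x 66 x 20 mm, a bystander. Origin: centre of its underside.
- vial: Snap-cap vial, 24 mm wide, 54 mm high, a bystander. Origin: centre of its underside.
Not all that is in view belongs to the job. Leave any brown or turquoise look-alike of the pellet alone.

How it is judged:
On the way, in this order (a step that is already met when the one before it is completed fails the run):
1. the hold-down frame is folded flat over the pellet while the drawer is still out (value of joint frame below 0.08 rad and value of joint drawer above 0.06 m), for 0.2 s.
2. the drawer is pushed fully home with the frame flat and the bolt still withdrawn (value of joint drawer below 0.003 m and value of joint frame below 0.08 rad and value of joint bolt below 0.012 m), for 0.2 s.
3. the bolt is shot fully across with the drawer home (value of joint bolt above 0.032 m and value of joint drawer below 0.003 m), for 0.2 s.
At the end, for the whole second after the job is handed in: The frame lies flat (under 0.08 rad), the drawer is home (within 3 mm), the bolt is shot (at least 32 of its 36 mm), and the pellet lies level in its seat (within 5 mm), at rest (all of step 3 and value of joint frame below 0.08 rad and distance between pellet and seat below 0.005 m and angle between pellet's own z axis and vertical below 0.1 rad and linear speed of pellet below 0.01 m/s); the robot touches nothing.
It fails at once if the pellet is lifted or knocked out of its seat (height (world z) of pellet above 0.04 m or horizontal distance between pellet and seat above 0.008 m).
It fails at once if the jar is moved, lifted or tipped (distance of jar from where it was at the start of the episode above 0.015 m or angle between jar's own z axis and vertical above 0.2 rad).
It fails at once if the timer is moved or lifted (distance of bench_timer from where it was at the start of the episode above 0.015 m).
It fails at once if the vial is moved, lifted or tipped (distance of vial from where it was at the start of the episode above 0.015 m or angle between vial's own z axis and vertical above 0.2 rad).
It also fails if it takes over 51 s, if anything falls off the work surface, if the arm or the gripper's body presses on something with over 40 N, if the wrist force passes 120 N, or if a joint passes its speed limit or range.

## Working session

There is one attempt and no reset: what is moved stays moved. The work goes in short steps, Python scripts to look and compute and a shell command to move; the robot and the scene stay as the last step left them, time stands still between calls to the robot, and variables do not carry over. Pictures are saved under pics/ and viewed, at most 10 in all, crops included, and the job is handed in when it is done.

```bash
mkdir -p pics; ls; python3 - <<'E'
from station import observe, optics, order, finder
import cv2,pickle
s=observe();print(s['time'],s['tcp_pos'],s['eef_rot'],s['grip_width'])
for n in ("scene","top"):
    p=optics.read_camera(n);cv2.imwrite(f'pics/{n}0.png',p['frame'][:,:,::-1])
    pickle.dump(p,open(n+'0.pkl','wb'))
    print(n,p['fx'],p['fy'],p['cx'],p['cy'],p['dist'],p['origin'],p['rotation'])
    for t in ("chamber","drawer_knob","frame","bolt_knob","pellet","jar","bench_timer","vial"):
        print(t,[(round(r['p'],2),r['extent'],int(r['region'].sum())) for r in finder.regions_of(t,p)[:3]])
E
```

```text
pics
0.0 [ 0.24505009 -0.60158021  0.23065949] [-3.14034229e+00 -4.21471048e-05  3.86798556e-01] 0.9996809044344538
scene 514.3397151291085 514.3397151291085 328.1097385693462 198.68563923767266 [0.01946325 0.         0.         0.         0.        ] [0.10408648 0.44478513 0.74623133] [-2.34472683 -0.01075004 -2.37812754]
chamber [(0.73, [275.3, 154.9, 407.9, 249.0], 7954), (0.52, [367.0, 261.2, 398.9, 301.0], 1058)]
drawer_knob [(0.68, [338.0, 150.0, 407.7, 223.2], 2635)]
frame [(0.93, [343.6, 152.3, 375.7, 184.4], 812)]
bolt_knob []
pellet [(0.92, [381.9, 240.5, 411.9, 266.9], 447), (0.75, [351.9, 191.9, 370.4, 210.9], 356), (0.61, [430.3, 219.9, 460.5, 240.6], 396)]
jar [(0.59, [367.4, 260.3, 397.3, 300.2], 1020)]
bench_timer [(0.73, [187.9, 231.4, 228.1, 263.1], 1030)]
vial [(0.73, [231.1, 215.0, 249.0, 238.5], 307)]
top 489.8801096236075 489.8801096236075 321.01610519149165 200.90350123933914 [-0.04849511  0.          0.          0.          0.        ] [ 0.33565959 -0.03187527  1.07201037] [-2.90538281  0.00694216 -1.51436879]
chamber [(0.76, [295.7, 149.5, 417.0, 255.8], 6309), (0.61, [372.6, 184.3, 400.1, 213.0], 395)]
drawer_knob [(0.96, [354.2, 183.9, 415.8, 256.1], 2043), (0.45, [239.8, 141.3, 275.2, 169.6], 723)]
frame [(0.9, [373.0, 184.7, 407.1, 213.3], 457)]
bolt_knob [(0.44, [342.5, 203.5, 359.2, 223.0], 75)]
pellet [(0.8, [340.6, 265.0, 364.3, 285.3], 410), (0.76, [361.7, 204.9, 385.1, 232.5], 442), (0.67, [353.3, 184.1, 412.5, 257.6], 1827)]
jar [(0.7, [304.2, 273.0, 330.4, 297.5], 481), (0.65, [352.6, 184.9, 412.4, 256.7], 1810)]
bench_timer [(0.83, [240.2, 139.5, 274.6, 169.1], 751), (0.57, [293.4, 148.1, 417.2, 257.0], 6316)]
vial [(0.71, [277.5, 152.8, 290.7, 170.9], 166)]
```

```bash
python3 - <<'E'
import cv2,numpy as np
a=cv2.imread('pics/scene0.png')[130:310,170:490];b=cv2.imread('pics/top0.png')[130:310,220:440]
cv2.imwrite('pics/s_crop.png',cv2.resize(a,None,fx=2.5,fy=2.5,interpolation=3))
cv2.imwrite('pics/t_crop.png',cv2.resize(b,None,fx=3.3,fy=3.3,interpolation=3))
E
```

```text
(no output)
```

View pics/s_crop.png

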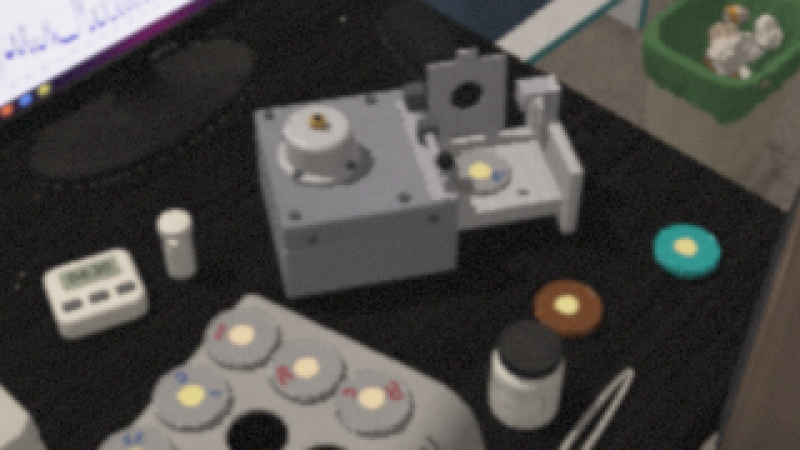

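View pics/t_crop.png

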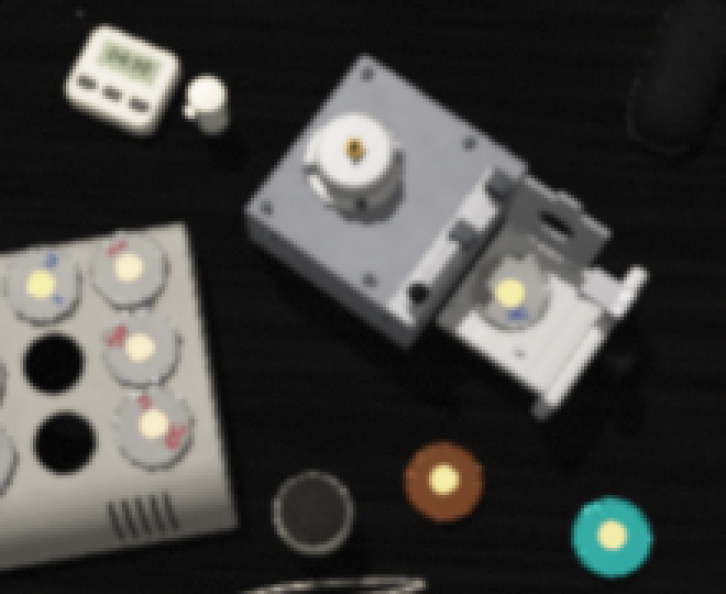

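The scene crop shows the chamber with the frame upright (upper edge about 466,55) and the drawer to the right. The pellet in the tray is at crop (480,172), and the bolt ball is at (445,160). The top crop shows the chamber's top corners at (365,57), (528,165), (408,345) and (248,212), the ball at (418,292), the pellet at (512,293) and the knob side towards the lower right. 

Candidates for the pellet, in top-crop pixels: grey in the tray (512,293), brown (443,482), turquoise (612,537), and the rack's grey ones (40,283), (128,266), (140,346), (152,425). The one in the tray is right. The crops above are close enough to confirm it.

```bash
cat > h.py <<'E'
import numpy as np,cv2,pickle
from scipy.spatial.transform import Rotation as R
from scipy.optimize import least_squares
def rot(p): 
    r=np.array(p['rotation']); return R.from_euler('xyz',r).as_matrix()
def proj(p,X):
    M=rot(p).T
    K=np.array([[p['fx'],0,p['cx']],[0,p['fy'],p['cy']],[0,0,1.]])
    return cv2.projectPoints(np.atleast_2d(X).astype(float),cv2.Rodrigues(M)[0],-M@np.array(p['origin']),K,np.array(p['dist']))[0][:,0]
def onz(p,uv,z):
    K=np.array([[p['fx'],0,p['cx']],[0,p['fy'],p['cy']],[0,0,1.]])
    n=cv2.undistortPoints(np.array([[uv]],float),K,np.array(p['dist']))[0,0]
    d=rot(p)@np.array([n[0],n[1],1]);o=np.array(p['origin']);return o+d*(z-o[2])/d[2]
def W(c,L):
    L=np.atleast_2d(L).astype(float);a=c[2];M=np.array([[np.cos(a),-np.sin(a)],[np.sin(a),np.cos(a)]])
    return np.c_[L[:,:2]@M.T+c[:2],L[:,2]]
E
python3 - <<'E'
from h import *
t=pickle.load(open('top0.pkl','rb'));s=pickle.load(open('scene0.pkl','rb'))
for p in(t,s):print(rot(p)[:,2])
T=lambda u,v:(u/3.3+220-.35,v/3.3+130-.35)
S=lambda u,v:(u/2.5+170-.3,v/2.5+130-.3)
tc=[T(365,57),T(248,212),T(408,345),T(528,165),T(355,150),T(418,292)]
print([onz(t,x,z).round(4) for x,z in zip(tc,[.084]*4+[.126,.109])])
print('pellet',onz(t,T(512,293),.045),onz(s,S(480,172),.045))
h=.065
# candidates: front edge at (408,345)-(528,165): front-left(+y) near the bolt ball
L=[[h,-h,.084],[h,h,.084],[-h,h,.084],[-h,-h,.084],[.026,0,.128],[-.057,.052,.109]]
sc=[S(255,108),S(280,220),S(458,207),None,S(318,122),S(445,160)]
def f(c,wh='ts'):
    r=[]
    X=W(c,L)
    if 't' in wh: r.append(proj(t,X)-tc)
    if 's' in wh:
        i=[0,1,2,4,5]; r.append(proj(s,X[i])-np.array([sc[k] for k in i]))
    return np.concatenate(r).ravel()
x0=np.r_[onz(t,T(390,200),.084)[:2],0]
for wh in('t','s','ts'):
    best=min((least_squares(lambda c:f(c,wh),np.r_[x0[:2],a],loss='soft_l1') for a in np.arange(-3,3.2,.5)),key=lambda q:q.cost)
    print(wh,best.x,best.cost);print(f(best.x,wh).reshape(-1,2).round(1).tolist())
c=best.x;np.save('c.npy',c)
for n,(u,z) in dict(jar=(T(312,512),.066),brown=(T(443,482),.013),tq=(T(612,537),.013),vial=(T(205,92),.054),frametab=(T(567,200),.12)).items(): print(n,onz(t,u,z).round(3))
E
```

```text
[ 0.23326629  0.01993672 -0.9722085 ]
[ 0.48906036 -0.52186499 -0.69891122]
[array([ 0.692 , -0.0246,  0.084 ]), array([0.5847, 0.0438, 0.084 ]), array([ 0.5054, -0.0609,  0.084 ]), array([ 0.6252, -0.1318,  0.084 ]), array([ 0.6166, -0.0219,  0.126 ]), array([ 0.534 , -0.0648,  0.109 ])]
pellet [ 0.54987546 -0.12779527  0.045     ] [ 0.5482264  -0.12507501  0.045     ]
t [ 0.60350202 -0.04380998  1.00304612] 7.26781993909413
[[-0.3, -0.6], [-1.1, 0.4], [1.5, -3.9], [0.8, 0.9], [0.0, -0.7], [-0.5, 2.4]]
s [ 0.60461811 -0.04245238  0.97006742] 7.802579072449512
[[0.3, -0.2], [-0.2, 3.0], [0.3, -2.0], [-0.3, -3.4], [-0.0, 2.5]]
ts [ 0.60472401 -0.04296852 -5.29352572] 17.264253640052512
[[-0.1, -1.2], [-1.5, -0.7], [0.5, -4.5], [0.6, 0.9], [-0.3, -1.4], [-1.4, 1.9], [-0.1, 0.2], [0.8, 3.3], [0.9, -2.8], [-0.1, -3.4], [0.5, 1.8]]
jar [ 0.401 -0.007  0.066]
brown [ 0.429 -0.09   0.013]
tq [ 0.399 -0.2    0.013]
vial [0.673 0.08  0.054]
frametab [ 0.594 -0.152  0.12 ]
```

```bash
python3 - <<'E'
from h import *
t=pickle.load(open('top0.pkl','rb'));s=pickle.load(open('scene0.pkl','rb'))
T=lambda u,v:(u/3.3+220-.35,v/3.3+130-.35)
S=lambda u,v:(u/2.5+170-.3,v/2.5+130-.3)
h=.065
Lt=[[h,-h,.084],[h,h,.084],[-h,-h,.084],[.026,0,.128],[-.057,.052,.109],[-.1,0,.045]]
Ls=[[h,-h,.084],[h,h,.084],[-h,h,.084],[-.057,.052,.109],[-.1,0,.045]]
tc=np.array([T(365,57),T(248,212),T(528,165),T(355,150),T(418,292),T(512,293)])
sc=np.array([S(255,108),S(280,222),S(458,207),S(445,160),S(481,172)])
f=lambda c:np.r_[(proj(t,W(c,Lt))-tc).ravel(),(proj(s,W(c,Ls))-sc).ravel()]
q=least_squares(f,[.604,-.043,.99],loss='soft_l1');c=q.x;print(c,q.fun.reshape(-1,2).round(1).tolist());np.save('c.npy',c)
def F(a,hy,r,x=0): return [-.1+x,hy+r*np.cos(a),.049+r*np.sin(a)]
def g(v):
    X=W(c,[F(v[0],v[1],.078),F(v[0],v[1],.0345)])
    return np.r_[(proj(t,X)-[T(570,195),T(556,221)]).ravel(),(proj(s,X)-[S(467,52),S(466,95)]).ravel()]
q=least_squares(g,[1.6,-.035]);v=q.x;print('angle,hinge y',v,q.fun.round(1))
a,hy=v
box=[[x,y,z] for x in(-h,h) for y in(-h,h) for z in(0,.084)]
E=[(i,j) for i in range(8) for j in range(i) if bin(i^j).count('1')==1]
pts=box+[F(a,hy,r,x) for r,x in((0,-.031),(.068,-.031),(.068,.031),(0,.031))]+[[-.155,-.052,.078],[-.155,.052,.078],[-.165,.052,.078],[-.165,-.052,.078]]
E+=[(8,9),(9,10),(10,11),(11,8),(12,13),(13,14),(14,15),(15,12)]
out=[]
for p in(t,s):
    im=cv2.resize(p['frame'][:,:,::-1],None,fx=4,fy=4,interpolation=3);u=proj(p,W(c,pts))*4+1.5
    for i,j in E: cv2.line(im,tuple(u[i].astype(int)),tuple(u[j].astype(int)),(0,255,0),1)
    u=proj(p,W(c,[[-.057,.052,.109],[-.19,0,.056],[-.1,0,.045],[.026,0,.126]]))*4+1.5
    for k in u: cv2.circle(im,tuple(k.astype(int)),4,(0,0,255),1)
    out.append(im)
cv2.imwrite('pics/ov.png',np.hstack([cv2.resize(out[0][580:1050,1170:1720],(400,342)),cv2.resize(out[1][580:1050,1080:1630],(400,342))]))
s0=W(c,[[-.1,-.075,0],[-.2,0,0],[-.057,.09,0]]);print(s0)
E
```

```text
[ 0.60530281 -0.04357224  0.99018467] [[0.2, -1.5], [-1.2, -0.9], [0.8, 0.6], [0.0, -1.7], [-1.1, 1.6], [-0.3, -0.3], [-0.1, -0.1], [0.9, 2.1], [0.9, -3.2], [0.5, 1.4], [-0.5, -1.1]]
angle,hinge y [ 1.68533428 -0.04142148] [ 0.7  1.4  0.7  0.6  0.4 -1.5  0.3  0. ]
[[ 0.61315881 -0.16832513  0.        ]
 [ 0.49559571 -0.2107977   0.        ]
 [ 0.49878483 -0.04186331  0.        ]]
```

View pics/ov.png

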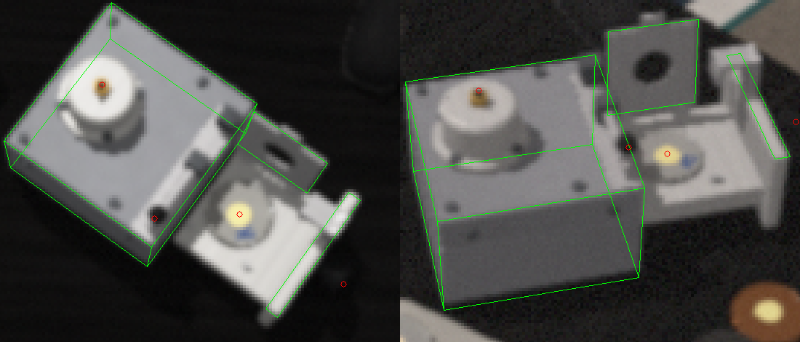

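The wireframe sits on both pictures within a few pixels: frame at about 1.69 rad, hinge at y = -41 mm. I'll check the surroundings for the approach path.

View pics/top0.png

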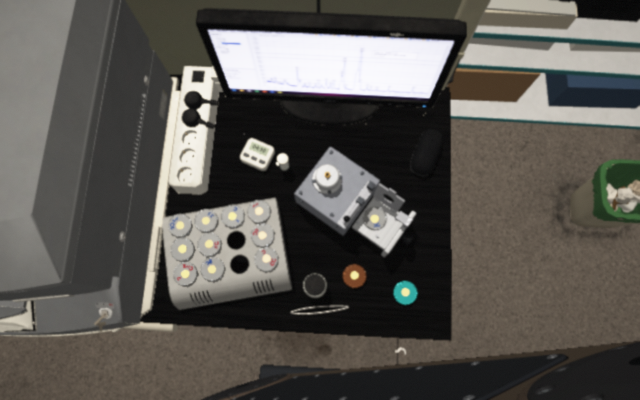

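View pics/scene0.png

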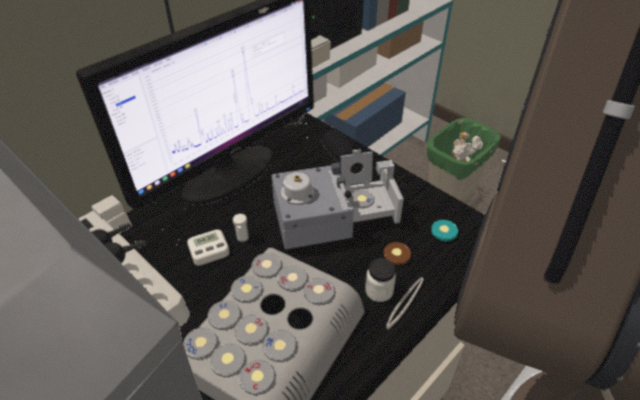

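```bash
cat > w.py <<'E'
import sys;from h import *
from station import observe
c=np.load('c.npy');s=observe();p=s['tcp_pos']
Rt=R.from_euler('xyz',s['eef_rot']);a=c[2];M=np.array([[np.cos(a),np.sin(a)],[-np.sin(a),np.cos(a)]])
print('t',round(s['time'],2),'local mm',(np.r_[M@(p[:2]-c[:2]),p[2]]*1000).round(1),'rpy',np.round(s['eef_rot'],3),'F',np.round(s['ft_force'],1),'grip',round(s['grip_width'],2))
print('turn to aligned (tool, deg)',np.degrees((Rt.inv()*R.from_euler('xyz',[np.pi,0,a])).as_rotvec()).round(1))
if len(sys.argv)>3:
    g=W(c,[[float(v)/1000 for v in sys.argv[1:4]]])[0];print('tool shift cm now axes',(Rt.inv().apply(g-p)*100).round(2),'aligned axes',(R.from_euler('xyz',[np.pi,0,a]).inv().apply(g-p)*100).round(2))
E
python3 w.py -100 -115 230
```

```text
t 0.9 local mm [-664.4   -5.2  231.3] rpy [ 3.142 -0.     0.387] F [ 0.1 -0.3  0.1] grip 1.0
turn to aligned (tool, deg) [  0.   -0.  -34.6]
tool shift cm now axes [ 52.7  -22.99   0.13] aligned axes [56.44 10.98  0.13]
```

The top picture shows open worktop on the frame's -y side, with only the mouse at (425,150) beyond it. The scene picture shows nothing else near the approach.

```bash
python3 -m jog '0 0 0 0 0 -6.92 0;0 0 0 0 0 -6.92 0;0 0 0 0 0 -6.92 0;0 0 0 0 0 -6.92 0;0 0 0 0 0 -6.92 0;2 0.4 0 0 0 0 0;3 0.6 0 0 0 0 0;3 0.6 0 0 0 0 0;3 0.6 0 0 0 0 0;3 0.6 0 0 0 0 0;3 0.6 0 0 0 0 0;3 0.6 0 0 0 0 0;3 0.6 0 0 0 0 0;3 0.6 0 0 0 0 0;3 0.6 0 0 0 0 0;3 0.6 0 0 0 0 0;3 0.6 0 0 0 0 0;3 0.6 0 0 0 0 0;3 0.6 0 0 0 0 0;3 0.6 0 0 0 0 0'; python3 w.py -100 -115 120
```

```text
time: 2.57
tcp_pos: [0.5609, -0.281, 0.2314]
eef_rot: [3.141, 0.0, 0.991]
ft_force: [1.2, -0.9, -0.5]
grip_width: 0.002
grasp_force: 0.0
t 2.57 local mm [-222.8  -93.1  231.4] rpy [3.141 0.    0.991] F [ 1.2 -0.9 -0.5] grip 0.0
turn to aligned (tool, deg) [0. 0. 0.]
tool shift cm now axes [12.28  2.19 11.14] aligned axes [12.28  2.19 11.14]
```

```bash
python3 -m jog '2.5 0.5 0 0 0 0 0;2.5 0.5 0 0 0 0 0;2.5 0.5 0 0 0 0 0;2.5 0.5 0 0 0 0 0;2.3 0.2 0 0 0 0 0;0 0 2.5 0 0 0 0;0 0 2.5 0 0 0 0;0 0 2.5 0 0 0 0;0 0 2.5 0 0 0 0;0 0 2 0 0 0 0;0 0 1.6 0 0 0 0;0 0 0 0 0 0 0;0 0 0 0 0 0 0'; python3 w.py
python3 - <<'E'
from h import *
from station import optics
p=optics.read_camera('scene');q=optics.read_camera('top')
a=p['frame'][110:260,260:440,::-1];b=q['frame'][130:280,290:470,::-1]
cv2.imwrite('pics/p1.png',cv2.resize(np.hstack([a,b]),None,fx=2.2,fy=2.2,interpolation=3))
E
```

```text
time: 3.65
tcp_pos: [0.6454, -0.1912, 0.0948]
eef_rot: [-3.14, 0.0, 0.991]
ft_force: [-0.4, -0.1, 1.0]
grip_width: 0.003
grasp_force: 0.0
t 3.65 local mm [-101.5 -114.5   94.8] rpy [-3.14   0.     0.991] F [-0.4 -0.1  1. ] grip 0.0
turn to aligned (tool, deg) [-0.1  0.   0. ]
```

View pics/p1.png

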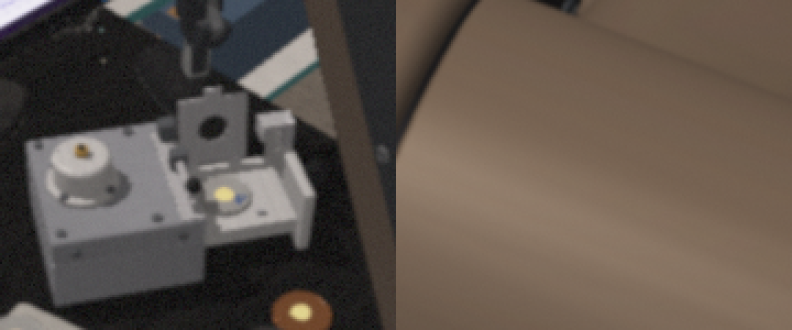

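The closed fingers stand behind the frame's -y face (left half of the picture, about 195,70). The top camera is blocked by the arm. Now I fold the frame.

```bash
python3 -m jog '0 -1.5 0 0 0 0 0;0 -1.5 0 0 0 0 0;0 -1.2 0 0 0 0 0;0 -1 0 0 0 0 0;0 -1 0 0 0 0 0;0 -1 0 0 0 0 0;0 -1 0 0 0 0 0;0 -0.8 0 0 0 0 0;0 -0.5 0.2 0 0 0 0;0 -0.5 0.2 0 0 0 0;0 -0.4 0.3 0 0 0 0;0 0 0 0 0 0 0'; python3 w.py
python3 - <<'E'
from h import *
from station import optics
p=optics.read_camera('scene')
cv2.imwrite('pics/p2.png',cv2.resize(p['frame'][110:260,290:440,::-1],None,fx=3,fy=3,interpolation=3))
E
```

```text
time: 4.75
tcp_pos: [0.5579, -0.1339, 0.0876]
eef_rot: [-3.14, 0.0, 0.991]
ft_force: [-0.1, 0.8, -0.3]
grip_width: 0.005
grasp_force: 0.0
t 4.75 local mm [-101.5   -9.9   87.6] rpy [-3.14   0.     0.991] F [-0.1  0.8 -0.3] grip 0.0
turn to aligned (tool, deg) [-0.1  0.   0. ]
```

View pics/p2.png

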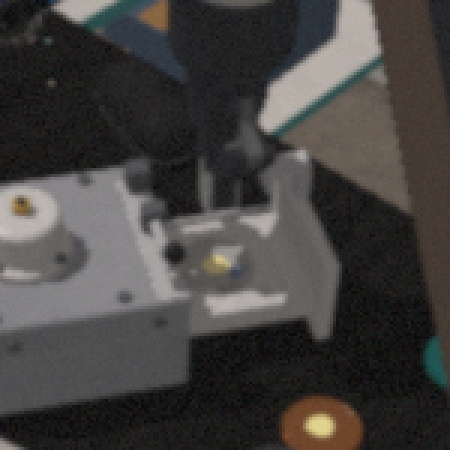

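The picture shows the fingers at about (222,190) over the tray. The frame is leaning over, seen nearly edge-on, with the pellet visible at (218,265). I'll continue the arc down.

```bash
python3 -m jog '0 -0.4 0.4 0 0 0 0;0 -0.4 0.4 0 0 0 0;0 -0.4 0.4 0 0 0 0;0 -0.3 0.5 0 0 0 0;0 -0.2 0.5 0 0 0 0;0 0 0.5 0 0 0 0;0 0 0.4 0 0 0 0;0 0 0.2 0 0 0 0;0 0 0.2 0 0 0 0;0 0 0 0 0 0 0;0 0 0 0 0 0 0'; python3 w.py
```

```text
time: 5.72
tcp_pos: [0.5447, -0.1251, 0.0533]
eef_rot: [3.142, -0.0, 0.991]
ft_force: [0.2, -0.2, 0.1]
grip_width: 0.001
grasp_force: 0.0
t 5.72 local mm [-101.4    5.9   53.3] rpy [ 3.142 -0.     0.991] F [ 0.2 -0.2  0.1] grip 0.0
turn to aligned (tool, deg) [ 0. -0.  0.]
```

```bash
python3 -m jog '0 0 0.1 0 0 0 0;0 0 0.1 0 0 0 0;0 0 0 0 0 0 0'; python3 w.py;python3 -m jog '0 0 0.1 0 0 0 0;0 0 0 0 0 0 0;0 0 0 0 0 0 0';python3 w.py
```

```text
time: 5.97
tcp_pos: [0.5447, -0.1251, 0.0513]
eef_rot: [3.141, -0.0, 0.991]
ft_force: [0.3, 0.0, 0.8]
grip_width: 0.006
grasp_force: 0.0
t 5.97 local mm [-101.4    6.    51.3] rpy [ 3.141 -0.     0.991] F [0.3 0.  0.8] grip 0.01
turn to aligned (tool, deg) [ 0. -0.  0.]
time: 6.22
tcp_pos: [0.5447, -0.1251, 0.0504]
eef_rot: [3.141, -0.0, 0.991]
ft_force: [-0.5, -0.2, 1.8]
grip_width: 0.0
grasp_force: 0.8
t 6.22 local mm [-101.4    6.    50.4] rpy [ 3.141 -0.     0.991] F [-0.5 -0.2  1.8] grip 0.0
turn to aligned (tool, deg) [ 0. -0.  0.]
```

```bash
python3 -m jog '0 0 0.1 0 0 0 0;0 0 0 0 0 0 0;0 0 0 0 0 0 0';python3 -m jog '0 0 0.05 0 0 0 0;0 0 0 0 0 0 0;0 0 0 0 0 0 0';python3 w.py
```

```text
time: 6.47
tcp_pos: [0.5448, -0.1251, 0.0496]
eef_rot: [3.141, -0.0, 0.991]
ft_force: [-2.0, 0.5, 8.5]
grip_width: 0.001
grasp_force: 4.5
time: 6.72
tcp_pos: [0.5448, -0.1251, 0.0493]
eef_rot: [3.141, -0.0, 0.991]
ft_force: [-1.0, 1.1, 12.6]
grip_width: 0.004
grasp_force: 6.1
t 6.72 local mm [-101.3    5.9   49.3] rpy [ 3.141 -0.     0.991] F [-1.   1.1 12.6] grip 0.0
turn to aligned (tool, deg) [ 0. -0.  0.]
```

Firm stop at z ≈ 0.0495, so the frame is flat. I lift clear, move to the front and look.

```bash
python3 -m jog '0 0 -0.5 0 0 0 0;0 0 -2.5 0 0 0 0;0 0 -2.5 0 0 0 0;0 0 -2.5 0 0 0 0;0 0 -2.5 0 0 0 0;-2 0.1 0 0 0 0 0;-2.5 0.1 0 0 0 0 0;-2.5 0.1 0 0 0 0 0;-2.5 0.1 0 0 0 0 0;-2.5 0.2 0 0 0 0 0;0 0 0 0 0 0 0'; python3 w.py -220 0 45
python3 - <<'E'
from h import *
from station import optics
p=optics.read_camera('scene')
cv2.imwrite('pics/p3.png',cv2.resize(p['frame'][110:260,290:440,::-1],None,fx=3,fy=3,interpolation=3))
E
```

```text
time: 7.63
tcp_pos: [0.4821, -0.2315, 0.1539]
eef_rot: [-3.142, 0.001, 0.989]
ft_force: [-0.3, -0.1, -1.7]
grip_width: -0.005
grasp_force: 0.0
t 7.63 local mm [-2.247e+02 -1.000e-01  1.539e+02] rpy [-3.142e+00  1.000e-03  9.890e-01] F [-0.3 -0.1 -1.7] grip -0.01
turn to aligned (tool, deg) [-0.   0.  -0.1]
tool shift cm now axes [ 4.800e-01 -1.000e-02  1.089e+01] aligned axes [ 4.700e-01 -1.000e-02  1.089e+01]
```

View pics/p3.png

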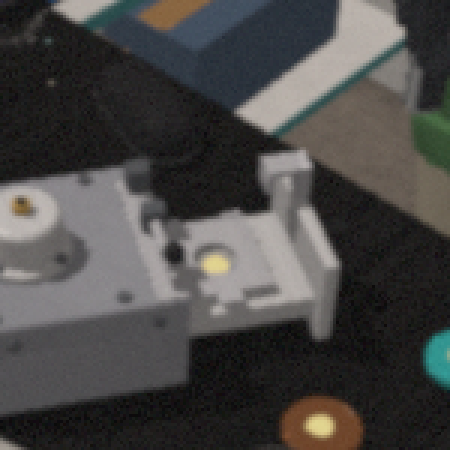

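The picture shows the frame flat with the pellet's yellow centre in the window at (215,264). Now the drawer.

```bash
python3 -m jog '0 0 2.5 0 0 0 0;0 0 2.5 0 0 0 0;0 0 2.5 0 0 0 0;0 0 2 0 0 0 0;0 0 1.2 0 0 0 0;1 0 0 0 0 0 0;1 0 0 0 0 0 0;0.5 0 0 0 0 0 0;0.5 0 0 0 0 0 0;0.5 0 0 0 0 0 0;0.7 0 0 0 0 0 0;0.8 0 0 0 0 0 0;0.8 0 0 0 0 0 0;0.8 0 0 0 0 0 0;0 0 0 0 0 0 0';python3 w.py
```

```text
time: 8.93
tcp_pos: [0.5212, -0.1723, 0.0469]
eef_rot: [3.141, -0.0, 0.991]
ft_force: [-0.3, 0.1, 0.1]
grip_width: 0.002
grasp_force: 0.0
t 8.93 local mm [-153.8   -0.3   46.9] rpy [ 3.141 -0.     0.991] F [-0.3  0.1  0.1] grip 0.0
turn to aligned (tool, deg) [ 0.  -0.   0.1]
```

```bash
python3 -m jog '0.4 0 0 0 0 0 0;0.4 0 0 0 0 0 0;0.4 0 0 0 0 0 0';python3 - <<'E'
from h import *
from station import optics
p=optics.read_camera('scene')
cv2.imwrite('pics/p4.png',cv2.resize(p['frame'][110:260,290:440,::-1],None,fx=3,fy=3,interpolation=3))
E
```

```text
time: 9.18
tcp_pos: [0.5267, -0.1633, 0.0468]
eef_rot: [-3.142, 0.0, 0.99]
ft_force: [-1.7, -1.6, 2.5]
grip_width: 0.002
grasp_force: 1.3
```

View pics/p4.png

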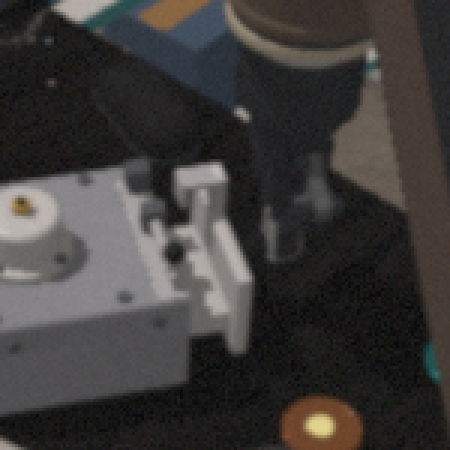

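The drawer is going in, with its plate now at about (235,290) and the fingers behind it at (280,240). I keep going.

```bash
python3 -m jog '0.4 0 0 0 0 0 0;0.4 0 0 0 0 0 0;0.4 0 0 0 0 0 0;0.4 0 0 0 0 0 0;0.4 0 0 0 0 0 0;0.3 0 0 0 0 0 0;0.2 0 0 0 0 0 0;0.2 0 0 0 0 0 0';python3 w.py; python3 -m jog '0.1 0 0 0 0 0 0;0.1 0 0 0 0 0 0;0.1 0 0 0 0 0 0;0 0 0 0 0 0 0';python3 w.py
```

```text
time: 9.9
tcp_pos: [0.5414, -0.1406, 0.0468]
eef_rot: [-3.141, 0.0, 0.991]
ft_force: [-2.4, -1.5, -0.3]
grip_width: 0.0
grasp_force: 1.1
t 9.9 local mm [-116.2    0.2   46.8] rpy [-3.141  0.     0.991] F [-2.4 -1.5 -0.3] grip 0.0
turn to aligned (tool, deg) [-0.  0.  0.]
time: 10.23
tcp_pos: [0.5431, -0.1383, 0.0468]
eef_rot: [-3.142, -0.0, 0.991]
ft_force: [0.2, 0.0, -0.1]
grip_width: -0.003
grasp_force: 0.1
t 10.23 local mm [-1.133e+02  1.000e-01  4.680e+01] rpy [-3.142 -0.     0.991] F [ 0.2  0.  -0.1] grip -0.0
turn to aligned (tool, deg) [-0. -0.  0.]
```

```bash
python3 -m jog '0.1 0 0 0 0 0 0;0.1 0 0 0 0 0 0;0.1 0 0 0 0 0 0;0 0 0 0 0 0 0';python3 w.py; python3 -m jog '0.1 0 0 0 0 0 0;0.1 0 0 0 0 0 0;0 0 0 0 0 0 0';python3 w.py
```

```text
time: 10.57
tcp_pos: [0.5446, -0.1359, 0.0468]
eef_rot: [-3.141, 0.0, 0.991]
ft_force: [-2.6, -3.7, -0.4]
grip_width: 0.001
grasp_force: 2.0
t 10.57 local mm [-1.105e+02  1.000e-01  4.680e+01] rpy [-3.141  0.     0.991] F [-2.6 -3.7 -0.4] grip 0.0
turn to aligned (tool, deg) [-0.  0.  0.]
time: 10.82
tcp_pos: [0.5447, -0.1357, 0.0468]
eef_rot: [-3.141, 0.002, 0.991]
ft_force: [-12.8, -22.5, 4.2]
grip_width: -0.001
grasp_force: 13.0
t 10.82 local mm [-110.3    0.2   46.8] rpy [-3.141e+00  2.000e-03  9.910e-01] F [-12.8 -22.5   4.2] grip -0.0
turn to aligned (tool, deg) [-0.   0.1  0.1]
```

Hard stop at -110.4 mm, where home was expected. Now around to the bolt.

```bash
python3 -m jog '-1 0 0 0 0 0 0;-1.2 0 0 0 0 0 0;0 0 -2.5 0 0 0 0;0 0 -2.5 0 0 0 0;0 0 -2.5 0 0 0 0;0 0 -2.5 0 0 0 0;0 0 -1.5 0 0 0 0;0 -2.5 0 0 0 0 0;1 -2.5 0 0 0 0 0;2 -2.5 0 0 0 0 0;2 -2 0 0 0 0 0;2 -0.5 0 0 0 0 0;0 0 0 0 0 0 0';python3 w.py -57 95 97
python3 - <<'E'
from h import *
from station import optics
p=optics.read_camera('scene');c=np.load('c.npy')
f=cv2.resize(p['frame'][110:260,260:410,::-1],None,fx=3,fy=3,interpolation=3)
cv2.imwrite('pics/p5.png',f)
E
```

```text
time: 11.9
tcp_pos: [0.4887, -0.0368, 0.1621]
eef_rot: [3.141, -0.001, 0.992]
ft_force: [-0.1, -0.5, -0.5]
grip_width: 0.001
grasp_force: 0.0
t 11.9 local mm [-58.3 101.2 162.1] rpy [ 3.141e+00 -1.000e-03  9.920e-01] F [-0.1 -0.5 -0.5] grip 0.0
turn to aligned (tool, deg) [ 0.  -0.1  0.1]
tool shift cm now axes [0.12 0.61 6.51] aligned axes [0.13 0.62 6.51]
```

View pics/p5.png

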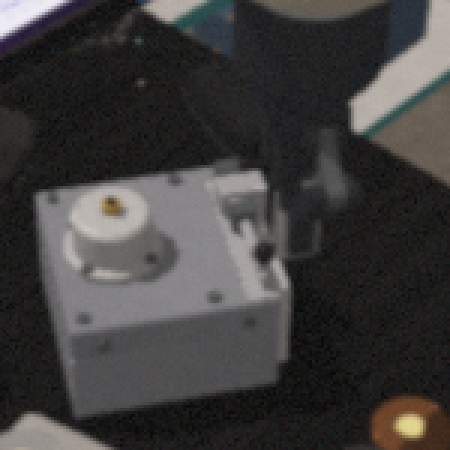

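The picture shows the drawer home, the keeper on the chamber front at (245,200), and the ball at (263,252) with the fingers above and beside it. I descend and push the bolt.

```bash
python3 -m jog '0 0 2.5 0 0 0 0;0 0 2.5 0 0 0 0;0.1 0 1.3 0 0 0 0;0 1 0 0 0 0 0;0 0.8 0 0 0 0 0;0 0.5 0 0 0 0 0;0 0.5 0 0 0 0 0;0 0.4 0 0 0 0 0;0 0.4 0 0 0 0 0;0 0.4 0 0 0 0 0;0 0.4 0 0 0 0 0';python3 w.py;python3 -m jog '0 0.4 0 0 0 0 0;0 0.4 0 0 0 0 0;0 0.4 0 0 0 0 0;0 0.3 0 0 0 0 0';python3 w.py
```

```text
time: 12.87
tcp_pos: [0.5261, -0.0627, 0.0991]
eef_rot: [3.141, -0.0, 0.991]
ft_force: [-1.2, 0.2, 1.5]
grip_width: 0.004
grasp_force: 0.7
t 12.87 local mm [-59.4  55.7  99.1] rpy [ 3.141 -0.     0.991] F [-1.2  0.2  1.5] grip 0.0
turn to aligned (tool, deg) [ 0. -0.  0.]
time: 13.2
tcp_pos: [0.5388, -0.0709, 0.0988]
eef_rot: [3.141, -0.0, 0.991]
ft_force: [-1.1, 0.6, 0.7]
grip_width: 0.0
grasp_force: 0.6
t 13.2 local mm [-59.4  40.6  98.8] rpy [ 3.141 -0.     0.991] F [-1.1  0.6  0.7] grip 0.0
turn to aligned (tool, deg) [ 0. -0.  0.]
```

```bash
python3 -m jog '0 0.2 0 0 0 0 0;0 0.2 0 0 0 0 0;0 0.1 0 0 0 0 0;0 0.1 0 0 0 0 0';python3 w.py;python3 -m jog '0 0.1 0 0 0 0 0;0 0.1 0 0 0 0 0;0 0.1 0 0 0 0 0';python3 w.py
```

```text
time: 13.53
tcp_pos: [0.5434, -0.074, 0.0988]
eef_rot: [-3.142, -0.0, 0.991]
ft_force: [-2.1, 1.2, 0.7]
grip_width: -0.002
grasp_force: 1.0
t 13.53 local mm [-59.4  35.1  98.8] rpy [-3.142 -0.     0.991] F [-2.1  1.2  0.7] grip -0.0
turn to aligned (tool, deg) [-0. -0.  0.]
time: 13.78
tcp_pos: [0.5442, -0.0748, 0.0985]
eef_rot: [-3.138, 0.001, 0.991]
ft_force: [-10.5, 12.1, 9.0]
grip_width: 0.001
grasp_force: 8.4
t 13.78 local mm [-59.6  34.   98.5] rpy [-3.138e+00  1.000e-03  9.910e-01] F [-10.5  12.1   9. ] grip 0.0
turn to aligned (tool, deg) [-0.2  0.   0. ]
```

```bash
python3 -m jog '0 0.1 0 0 0 0 0;0 0.1 0 0 0 0 0;0 0 0 0 0 0 0;0 0 0 0 0 0 0';python3 w.py;python3 -m jog '0 -1 0 0 0 0 0;0 -2 0 0 0 0 0;0 -2 0 0 0 0 0;0 -2 0 0 0 0 0;0 0 -2.5 0 0 0 0;0 0 -3 0 0 0 0;0 0 -3 0 0 0 0;0 0 -3 0 0 0 0;-2.5 -2.5 0 0 0 0 0;-2.5 -2.5 0 0 0 0 0;-2.5 -2.5 0 0 0 0 0;-2.5 -2.5 0 0 0 0 0;0 0 0 0 0 0 0'
python3 - <<'E'
from h import *
from station import optics,finder
c=np.load('c.npy')
for n in('scene','top'):
    p=optics.read_camera(n);f=p['frame'].astype(int).sum(2)
    u=proj(p,W(c,[[-.057,.016,.109],[-.057,.052,.109]])).round().astype(int)
    print(n,u.tolist(),[(f[v-3:v+4,x-3:x+4].min(),int(f[v-3:v+4,x-3:x+4].mean())) for x,v in u])
    for t in('bolt_knob','drawer_knob','jar','vial','bench_timer'):print(t,[(round(r['p'],2),r['extent']) for r in finder.regions_of(t,p)[:2]])
    x,v=u.mean(0).astype(int);print(f[v-14:v+15:2,x-20:x+21:2]//3) if n=='scene' else 0
E
```

```text
time: 14.12
tcp_pos: [0.5444, -0.075, 0.0984]
eef_rot: [-3.136, 0.001, 0.991]
ft_force: [-15.3, 16.4, 13.9]
grip_width: -0.006
grasp_force: 11.6
t 14.12 local mm [-59.7  33.7  98.4] rpy [-3.136e+00  1.000e-03  9.910e-01] F [-15.3  16.4  13.9] grip -0.01
turn to aligned (tool, deg) [-0.3  0.1  0. ]
time: 15.2
tcp_pos: [0.3441, -0.0669, 0.2132]
eef_rot: [-3.138, 0.002, 0.99]
ft_force: [1.1, 0.5, -1.2]
grip_width: 0.002
grasp_force: 0.0
scene [[343, 182], [348, 195]] [(np.int64(74), 146), (np.int64(281), 391)]
bolt_knob [(0.56, [338.7, 180.3, 346.9, 193.5])]
drawer_knob [(0.71, [328.0, 163.9, 362.2, 230.1])]
jar [(0.68, [363.7, 260.5, 400.1, 300.1])]
vial [(0.62, [232.3, 212.7, 249.9, 238.7])]
bench_timer [(0.68, [187.4, 231.4, 229.0, 264.8]), (0.42, [233.3, 211.9, 250.4, 241.5])]
[[134 137 138 142 146 147 129 123 117 105  97  95  47  28  22  20  28  30
   25  23  30]
 [134 137 138 138 119 100  91  82  89  86  90  89  47  24  21  21  26  16
   24  29  26]
 [135 135 135 133 116  93  88  90  76  69  80  86  39  21  23  28  24  19
   24  25  22]
 [139 137 137 142 125  91  80  77  55  39  4
[... 599 characters left out ...]
8 137 157 164 167 142 107 116 128 112  43  37  34  31
   31  24  25]
 [134 135 137 139 139 136 147 162 164 162 155 161 120  96  58  33  30  23
   21  28  29]
 [134 135 136 136 136 136 140 157 164 166 160 164 140 118 100  42  24  28
   18  18  27]
 [137 136 136 137 137 134 135 145 165 168 163 164 169 169 161  74  26  28
   24  31  25]
 [139 139 134 137 137 133 139 140 160 166 162 165 163 153 165 119  19  17
   22  26  24]]
top [[356, 206], [345, 220]] [(np.int64(57), 169), (np.int64(541), 623)]
bolt_knob [(0.42, [355.5, 202.9, 356.7, 209.6])]
drawer_knob [(0.76, [348.4, 188.9, 380.3, 233.4])]
jar []
vial [(0.59, [277.5, 153.2, 286.6, 172.3])]
bench_timer [(0.71, [239.3, 141.8, 276.2, 172.2])]
```

The ball is at the shot position. I'll measure its travel by blob centroid, before against after.

```bash
python3 - <<'E'
from h import *
from station import optics
c=np.load('c.npy')
for n in('scene','top'):
    old=pickle.load(open(n+'0.pkl','rb'));new=optics.read_camera(n)
    def cen(p,g):
        f=cv2.GaussianBlur(p['frame'].mean(2),(0,0),.7);x,y=np.round(g).astype(int);w=f[y-4:y+5,x-4:x+5];k=np.clip(75-w,0,None)
        Y,X=np.mgrid[y-4:y+5,x-4:x+5];return np.array([(k*X).sum(),(k*Y).sum()])/k.sum()
    P=lambda s:proj(new,W(c,[[-.057,.052-s,.109]]))[0]
    a=P(0);b=P(.036);o=cen(old,(347.7,193.7) if n=='scene' else (346.3,218.1));m=cen(new,b);m=cen(new,m)
    print(n,o,m,'travel mm',36*np.dot(m-o,b-a)/np.dot(b-a,b-a))
E
```

```text
scene [347.95935746 194.24398208] [342.77658777 181.95561682] travel mm 33.8012899381961
top [346.74345403 218.90396978] [356.77996884 205.35746158] travel mm 34.58504599276288
```

Both cameras give about 34 mm of travel. I'll make one confirming push slightly higher, on the ball itself, to rule out the tip having met a guide instead.

```bash
python3 w.py -57 90 107
```

```text
t 15.9 local mm [-159.4  200.   213.7] rpy [-3.141  0.     0.991] F [ 0.2  0.6 -0.8] grip -0.0
turn to aligned (tool, deg) [-0.  0.  0.]
tool shift cm now axes [10.24 11.01 10.67] aligned axes [10.24 11.   10.67]
```

```bash
python3 -m jog '2.5 2.5 0 0 0 0 0;2.5 2.5 0 0 0 0 0;2.5 2.5 0 0 0 0 0;2.5 2.5 0 0 0 0 0;0.2 1 2 0 0 0 0;0 0 2.5 0 0 0 0;0 0 2.5 0 0 0 0;0 0 2.5 0 0 0 0;0 0 1.2 0 0 0 0;0 1.5 0 0 0 0 0;0 1.5 0 0 0 0 0;0 1 0 0 0 0 0;0 0.8 0 0 0 0 0;0 0.4 0 0 0 0 0;0 0 0 0 0 0 0';python3 w.py;python3 -m jog '0 0.2 0 0 0 0 0;0 0.1 0 0 0 0 0;0 0 0 0 0 0 0';python3 w.py
```

```text
time: 17.15
tcp_pos: [0.5425, -0.0711, 0.1069]
eef_rot: [3.141, -0.0, 0.99]
ft_force: [-0.7, -0.3, 0.4]
grip_width: 0.004
grasp_force: 0.0
t 17.15 local mm [-57.4  37.4 106.9] rpy [ 3.141 -0.     0.99 ] F [-0.7 -0.3  0.4] grip 0.0
turn to aligned (tool, deg) [ 0. -0.  0.]
time: 17.4
tcp_pos: [0.5443, -0.0722, 0.1069]
eef_rot: [-3.142, -0.0, 0.991]
ft_force: [-0.1, -0.8, 0.7]
grip_width: -0.005
grasp_force: 0.0
t 17.4 local mm [-57.4  35.3 106.9] rpy [-3.142 -0.     0.991] F [-0.1 -0.8  0.7] grip -0.0
turn to aligned (tool, deg) [-0. -0.  0.]
```

```bash
python3 -m jog '0 0.1 0 0 0 0 0;0 0.1 0 0 0 0 0;0 0 0 0 0 0 0';python3 w.py;python3 -m jog '0 0.1 0 0 0 0 0;0 0.1 0 0 0 0 0;0 0 0 0 0 0 0;0 0 0 0 0 0 0';python3 w.py
```

```text
time: 17.65
tcp_pos: [0.5463, -0.0734, 0.1069]
eef_rot: [3.141, -0.0, 0.991]
ft_force: [-0.2, -0.0, -0.3]
grip_width: 0.001
grasp_force: 0.0
t 17.65 local mm [-57.4  33.  106.9] rpy [ 3.141 -0.     0.991] F [-0.2 -0.  -0.3] grip 0.0
turn to aligned (tool, deg) [ 0. -0.  0.]
time: 17.98
tcp_pos: [0.5475, -0.0744, 0.1067]
eef_rot: [-3.141, 0.0, 0.991]
ft_force: [-2.1, 2.7, -0.1]
grip_width: 0.001
grasp_force: 1.3
t 17.98 local mm [-57.5  31.4 106.7] rpy [-3.141  0.     0.991] F [-2.1  2.7 -0.1] grip 0.0
turn to aligned (tool, deg) [-0.  0.  0.]
```

```bash
python3 -m jog '0 0.1 0 0 0 0 0;0 0.1 0 0 0 0 0;0 0 0 0 0 0 0;0 0 0 0 0 0 0';python3 w.py
```

```text
time: 18.32
tcp_pos: [0.548, -0.0749, 0.1064]
eef_rot: [-3.139, 0.001, 0.991]
ft_force: [-7.1, 6.5, 4.0]
grip_width: -0.004
grasp_force: 4.9
t 18.32 local mm [-57.6  30.7 106.4] rpy [-3.139e+00  1.000e-03  9.910e-01] F [-7.1  6.5  4. ] grip -0.0
turn to aligned (tool, deg) [-0.2  0.   0. ]
```

```bash
python3 -m jog '0 0.1 0 0 0 0 0;0 0.1 0 0 0 0 0;0 0 0 0 0 0 0;0 0 0 0 0 0 0';python3 w.py;python3 -m jog '0 -1 0 0 0 0 0;0 -2 0 0 0 0 0;0 -2 0 0 0 0 0;0 -2 0 0 0 0 0;0 0 -2.5 0 0 0 0;0 0 -3 0 0 0 0;0 0 -3 0 0 0 0;0 0 -3 0 0 0 0;-2.5 -2.5 0 0 0 0 0;-2.5 -2.5 0 0 0 0 0;-2.5 -2.5 0 0 0 0 0;-2.5 -2.5 0 0 0 0 0;0 0 0 0 0 0 0'
python3 - <<'E'
from h import *
from station import optics
c=np.load('c.npy')
for n in('scene','top'):
    old=pickle.load(open(n+'0.pkl','rb'));new=optics.read_camera(n)
    def cen(p,g):
        f=cv2.GaussianBlur(p['frame'].mean(2),(0,0),.7);x,y=np.round(g).astype(int);w=f[y-4:y+5,x-4:x+5];k=np.clip(75-w,0,None)
        Y,X=np.mgrid[y-4:y+5,x-4:x+5];return np.array([(k*X).sum(),(k*Y).sum()])/k.sum()
    P=lambda s:proj(new,W(c,[[-.057,.052-s,.109]]))[0]
    a=P(0);b=P(.036);o=cen(old,(347.7,193.7) if n=='scene' else (346.3,218.1));m=cen(new,b);m=cen(new,m)
    print(n,o,m,'travel mm',36*np.dot(m-o,b-a)/np.dot(b-a,b-a))
E
```

```text
time: 18.65
tcp_pos: [0.5484, -0.0753, 0.1063]
eef_rot: [-3.136, 0.001, 0.99]
ft_force: [-12.2, 12.4, 7.0]
grip_width: 0.001
grasp_force: 9.0
t 18.65 local mm [-57.8  30.1 106.3] rpy [-3.136e+00  1.000e-03  9.900e-01] F [-12.2  12.4   7. ] grip 0.0
turn to aligned (tool, deg) [-0.3  0.1  0. ]
time: 19.73
tcp_pos: [0.348, -0.067, 0.2213]
eef_rot: [-3.139, 0.002, 0.99]
ft_force: [0.3, 0.7, -0.0]
grip_width: 0.0
grasp_force: 0.0
scene [347.95935746 194.24398208] [342.8283723  181.95011987] travel mm 33.768600130524725
top [346.74345403 218.90396978] [356.7865977  205.34370102] travel mm 34.61581962613235
```

The second push left the bolt where it was, so it is at its end stop. The robot is clear; I'm handing in.

```bash
python3 -c "
from station import order
print(order.close_job())"
```

```text
the job is handed in; nothing more can be done
None
```

The job is handed in: the frame is folded flat over the pellet, the drawer pushed home to its stop, and the bolt pushed to its end stop (about 34 mm of travel by camera, ±1.5 mm; 32 needed), but no verdict came back.

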